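# Reset the box stop on the parcel roller lane

### The arm

A 6-joint arm with a two-finger parallel gripper is mounted at the origin on the work surface. World frame = base frame: x ahead of the robot, y to its left, z up, the work surface at z = 0. Lengths are in mm, angles in rad, forces in N, time in s.
With the tool pointing down it reaches from about 400 to 925 mm from the base axis. Payload 12.5 kg.
Tool frame: the origin (TCP) lies midway between the tips of the shut fingers; the grasp point (between the pads) lies 19 mm behind it; z points along the fingers, y is the direction in which the jaws open and shut (so a half turn about z gives the same grasp; the last joint's range is limited). The gripper opens to 95 mm and grips with 3 to 60 N. Pads are 20 mm wide; open, the fingers measure 119 mm over their backs; the gripper's body (75 mm by 180 mm) begins 59 mm behind the grasp point.
Start: joints at [1.131, 0.491, 1.559, -0, 1.092, -0.106], TCP at [204.756, 590.527, 214.661] pointing down, gripper open.
Joint ranges: [-3.1, 3.1], [-0.84, 2.19], [0.05, 2.79], [-1.13, 4.28], [0.06, 2.93], [-2.69, 2.69]. Speed limits (rad/s): [2.22, 2.22, 2.79, 3.14, 3.14, 3.14].

### API

Orientations are given as [roll, pitch, yaw] about the fixed x, y, z axes, in that order (R = Rz(yaw) Ry(pitch) Rx(roll)).
In Python, from cell import * gives the robot as it stands. The module is installed in compiled form; this text tells all that it offers.
- The arm moves only by the tool carry_out, never from a script. Its argument "moves" is a list of rows, each an object of numbers: "dx", "dy", "dz": the shift along the tool's x, y, z in m; "twist": the turn about the tool's z in degrees. A call has 1 to 5 rows; each row is the pose to reach, as a shift and turn from the pose commanded when the call began, along the tool's axes at that moment; what a row does not reach only later rows make up. A row lasts 1/10 s, in which the tool goes at most 50 mm and 8.59 degrees, less where a joint would pass 70% of its speed; a pose out of reach is approached as far as the arm can. A call with a gripper value outside its range is refused whole. "grip" is the finger opening in m, from 0 to 0.0951, set as the call begins (left out, the last holds). The fingers move at their own pace and stop on an object; the grip force is fixed at half the most. Time passes only in rows, so rows that repeat a pose let the fingers close. It gives the time, the measured TCP pose, the force and the opening at its end, in the units of the state.
- state(): the state, without advancing time (a new reading comes with each control period).
- read_camera(name): name is "scene" or "top" or "wrist"; returns (picture, depth): 480x640x3 uint8, red, green, blue; 480x640 float32, mm along the optical axis (not along the pixel's ray), 0 where there is no reading.
- camera_info(name): a dict with "mtx" (3x3 intrinsics, pixels), "R" (3x3) and "t" (3): a world point X has camera coordinates R X + t. Camera axes: x right, y down, z forward; pixel columns grow to the right and rows downward; lengths in mm; the calibration is good to about 2 mm. A picture is of the moment at which its call begins: read the wrist's pose just before it. camera_info takes no time and is no camera call; for the wrist camera it gives the pose at the moment of the call.
- job_done(): hands the job in, once; it reports no verdict.
The state is a dict: "t": time; "joints": joint angles; "qvel": joint speeds; "tau": joint torques, N m; "eef_pos": TCP position; "tcp_rot": TCP orientation; "ft_force": force on the tool from outside, world axes, zero at the start; "moment": the same for the moment, N m; "opening": opening from 0.0 (shut) to 1.0 (fully open).
Only numpy, scipy, OpenCV 4.12 (cv2) and the standard library are available. Lean on these libraries where they do the work, as an engineer would, in place of code of your own. Each camera call takes 0.05 s, during which the arm holds its last target. There are 200 camera calls.

### The job

The next boxes are a different size: set the stop with the tall square knob to the notch that the steel arrow points at. Lift it straight up by its knob until its cross bar is clear of the rail, carry it along the rail, lower it until the bar is fully home in that notch, and let go. Leave the other stop, with the low round knob, in its own notch.

Things in the scene. Friction and masses are not known exactly. Their poses are not given: they have to be found in the camera images.
- rail: Fixed aluminium rail 334 mm long (y), 54 wide (x), 60 high; roller lane on its +x side. Origin: under its middle, at the table; z up. Two cheeks with a 30 mm slot between; 5 notches across them at y -124, -62, 0, 62, 124, floor at z 40, mouth 38 wide, sloping to 18 at the floor. The stops fill the end notches; by each free one, on the -x side, is a 58 mm high steel tab: one arrow, two squares.
- tall_knob (a point): Centre of the black block knob (30 x, 28 y, 40 mm high) of the stop to move. x along its cross bar (66 x 14 x 12 mm, across the rail), z up. Bar's underside is 60 mm below; a 22 mm tapered pin reaches 30 mm further down into the slot; a thin blade runs from the bar to x 78, top 40 mm below. Loose, 0.25 kg. Seated: 100 mm above the table; the bar clears the rail 20 mm higher.
- low_knob (a point): Centre of the round black knob (38 mm diameter, 12 thick, top 76 mm above the table) of the other stop, which stays. Otherwise the same bar, pin and blade.
- arrow_notch (a point): Middle of the notch the steel arrow points at, one of the three between the stops: on the rail's centre line at the notch floor, 40 mm above the table. A seated stop has its knob right above it. The arrow lies on a grey post about 60 mm away on the rail's -x side, its head towards the rail.
There are look-alikes about, which are no part of the job. Leave any pink or red look-alike of the part that bears tall_knob alone.

How it is judged:
By the outcome, as a careful person would: the job done as asked, in the order asked, and still so for the second after the job is handed in, with the robot touching nothing.
It also fails if it takes over 38 s, if anything falls off the work surface, if the arm or the gripper's body presses on something with over 40 N, if the wrist force passes 120 N, or if a joint passes its speed limit or range.

## Working session

There is one attempt and no reset: what is moved stays moved. The work goes in short steps, Python scripts to look and compute and a tool call to move; the robot and the scene stay as the last step left them, time stands still between calls to the robot, and variables do not carry over. Pictures are saved under pics/ and viewed, about 8 in all and at most 12, crops included, and the job is handed in when it is done.

Besides the shell and the picture viewer there is one more tool, called after "Call:" as name(argument=value, ...), one argument or row to a line, values as JSON. carry_out: Moves the arm, as the interface text tells. Its arguments: {"type":"object","properties":{"moves":{"type":"array","items":{"type":"object","properties":{"dx":{"type":"number"},"dy":{"type":"number"},"dz":{"type":"number"},"twist":{"type":"number"}}}},"grip":{"type":"number"}},"required":["moves"]}

```bash
mkdir -p pics
cat > h.py <<'E'
from cell import *
import numpy as np, cv2
def grab(n):
    ci=camera_info(n); p,d=read_camera(n); np.savez(f'{n}.npz',p=p,d=d,K=ci['mtx'],R=ci['R'],t=ci['t']); return p,d
def world(n):
    z=np.load(f'{n}.npz'); d=z['d']; v,u=np.indices(d.shape); K=np.array(z['K'])
    c=np.stack([(u-K[0,2])/K[0,0]*d,(v-K[1,2])/K[1,1]*d,d],-1)
    return z['p'],d,(c-np.ravel(z['t']))@z['R']
def save(p,f): cv2.imwrite('pics/'+f,cv2.cvtColor(p,cv2.COLOR_RGB2BGR))
E
python3 - <<'E'
from h import *
s=state(); print(s['t'],s['eef_pos'],s['tcp_rot'],s['ft_force'])
for n in('scene','top'): save(grab(n)[0],n+'1.png')
E
```

```text
0.0 [204.62564966 590.2902452  214.04200412] [-3.14045026e+00 -1.17359706e-04  2.80786364e+00] [ 0.71476326 -0.0093173   0.12870717]
```

View pics/scene1.png

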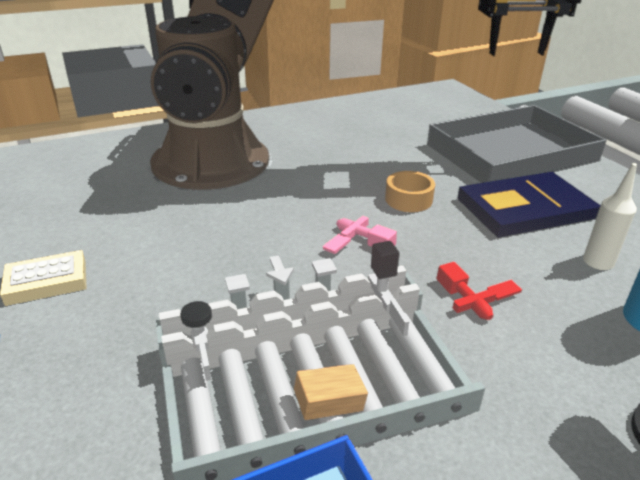

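View pics/top1.png

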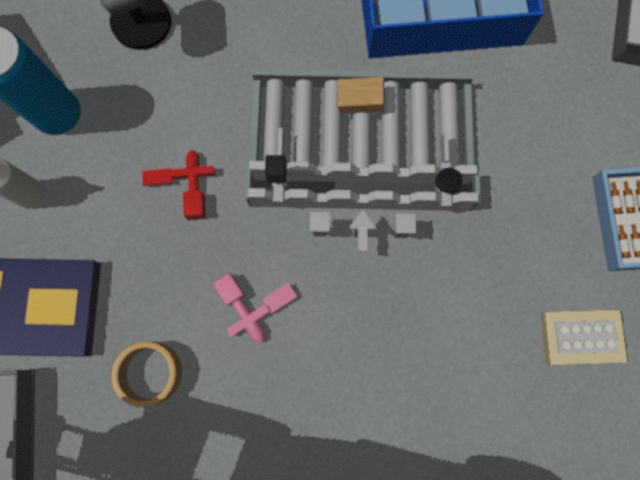

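The scene view shows the tall square knob at (385,260), the round knob at (196,314) and the arrow at (280,272) between two square tabs. The top view shows the tall knob at (276,168), the round knob at (449,180), the arrow at (363,230) and the square tabs at (320,222) and (406,224). Look-alikes in the top view are the pink stop (245,305) and the red stop (190,185), both lying on the table; the round-knob stop at (449,180) stays where it is. I choose the black block at (276,168). The arrow marks the middle notch.

Run:
```python
from h import *
p,d,W=world('top')
def rng(name,r0,r1,c0,c1,z0,z1,dark=None):
    w=W[r0:r1,c0:c1].reshape(-1,3); q=p[r0:r1,c0:c1].reshape(-1,3).astype(int)
    m=(w[:,2]>z0)&(w[:,2]<z1)&(d[r0:r1,c0:c1].ravel()>0)
    if dark: m&=q.max(1)<dark
    w=w[m]; r=cv2.minAreaRect(w[:,:2].astype(np.float32)); print(name,m.sum(),np.median(w,0).round(1),r)
rng('tall',145,200,255,300,110,130)
rng('low',160,205,425,475,70,82,70)
rng('arrow',205,255,347,380,50,66)
rng('sq1',205,240,305,335,50,66); rng('sq2',205,240,390,420,50,66)
w=W[150:212,240:490]; m=(w[...,2]>56)&(w[...,2]<63); print('rail',cv2.minAreaRect(w[m][:,:2].astype(np.float32)))
c=np.hstack([p[130:270,235:345],p[130:270,310:420]]); 
save(cv2.resize(c,None,fx=3.5,fy=3.5,interpolation=cv2.INTER_CUBIC),'crop.png')
```

```text
tall 465 [568.3  87.5 120.4] ((569.9391479492188, 87.3180923461914), (27.5269832611084, 31.114253997802734), 85.55624389648438)
low 509 [ 538.5 -156.7   76.6] ((539.0921630859375, -156.9638671875), (36.88371276855469, 34.80325698852539), 66.38553619384766)
arrow 488 [485.2 -26.5  58.7] ((480.4850769042969, -25.496135711669922), (35.9719123840332, 57.65489196777344), 60.68681335449219)
sq1 389 [499.   33.   58.6] ((499.39874267578125, 33.300628662109375), (27.58112144470215, 28.21221923828125), 84.7666244506836)
sq2 391 [485.2 -89.6  58.6] ((485.7297058105469, -90.22431182861328), (28.236351013183594, 28.691377639770508), 82.85477447509766)
rail ((554.62548828125, -35.34529113769531), (334.5357971191406, 93.70036315917969), 85.04566192626953)
```

View pics/crop.png

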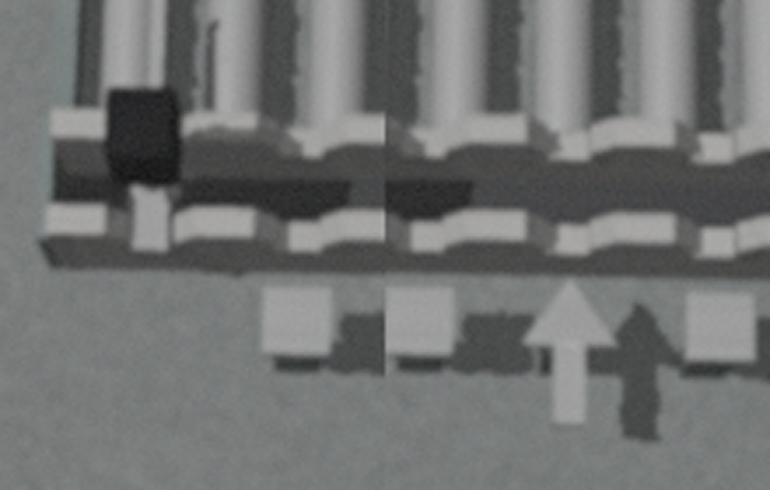

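The crop confirms a black block knob on the seated bar at the left end. The arrow head at (570,285) points straight at the middle notch. The distances agree with the given sizes: knob height 120, knob spacing 246 (should be 248), and arrow notch about (554.5,-35). I'll approach now.

Call:
carry_out(
  moves=[
    {"dx": -0.04,"dy": -0.028},
    {"dx": -0.08,"dy": -0.056},
    {"dx": -0.12,"dy": -0.084},
    {"dx": -0.16,"dy": -0.112},
    {"dx": -0.2,"dy": -0.14},
  ],
  grip=0.07,
)

```text
schema error: expected keys dx, dy, dz, twist
```

Call:
carry_out(
  moves=[
    {"dx": -0.04,"dy": -0.028},
    {"dx": -0.08,"dy": -0.056},
    {"dx": -0.12,"dy": -0.084},
    {"dx": -0.16,"dy": -0.112},
    {"dx": -0.2,"dy": -0.14},
  ],
)

```text
schema error: expected keys dx, dy, dz, twist
```

Call:
carry_out(
  moves=[
    {"dx": -0.04,"dy": -0.028,"twist": -4},
    {"dx": -0.08,"dy": -0.056,"twist": -8},
    {"dx": -0.11,"dy": -0.077,"twist": -12.8},
    {"dx": -0.11,"dy": -0.077,"twist": -12.8},
    {"dx": -0.11,"dy": -0.077,"twist": -12.8},
  ],
)

```text
schema error: expected keys dx, dy, dz, twist
```

Run:
```python
from h import *
s=state(); print(s['t'],s['eef_pos'],s['tcp_rot'],s['ft_force'],s['opening'])
save(grab('wrist')[0],'w1.png')
```

```text
0.1 [204.65833628 590.31003695 214.128146  ] [-3.14062450e+00 -8.05761798e-05  2.80776718e+00] [ 0.02469883  0.07629316 -0.41253241] 1.0060920525939814
```

View pics/w1.png

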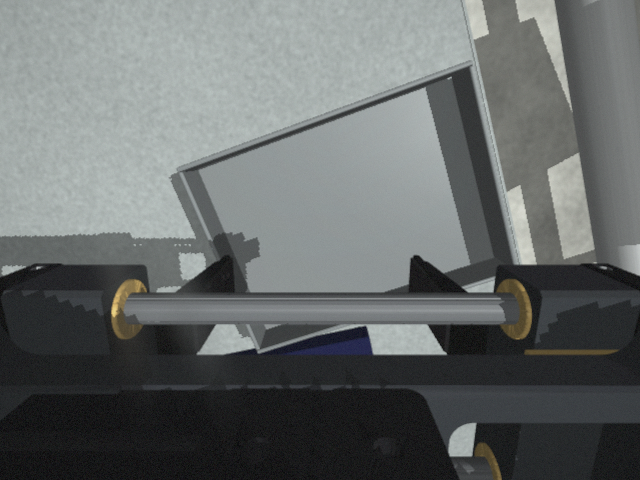

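The moves were refused because every row needs all four keys. The arm is still at its start, and the wrist view shows only the grey tray around (330,200).

Call:
carry_out(
  moves=[
    {"dx": -0.04,"dy": -0.028,"dz": 0,"twist": 0},
    {"dx": -0.08,"dy": -0.056,"dz": 0,"twist": 0},
    {"dx": -0.12,"dy": -0.084,"dz": 0,"twist": 0},
    {"dx": -0.16,"dy": -0.112,"dz": 0,"twist": 0},
    {"dx": -0.2,"dy": -0.14,"dz": 0,"twist": 0},
  ],
  grip=0.07,
)

```text
t: 0.65
eef_pos: [348.5, 391.0, 214.6]
tcp_rot: [-3.142, -0.0, 2.808]
ft_force: [1.7, 0.2, 0.8]
opening: 0.736
```

Call:
carry_out(
  moves=[
    {"dx": -0.04,"dy": -0.028,"dz": 0,"twist": 0},
    {"dx": -0.08,"dy": -0.056,"dz": 0,"twist": 0},
    {"dx": -0.12,"dy": -0.084,"dz": 0,"twist": 0},
    {"dx": -0.16,"dy": -0.112,"dz": 0,"twist": 0},
    {"dx": -0.2,"dy": -0.14,"dz": 0,"twist": 0},
  ],
)

```text
t: 1.15
eef_pos: [491.8, 193.1, 214.7]
tcp_rot: [3.141, 0.0, 2.808]
ft_force: [0.5, 0.3, 0.4]
opening: 0.737
```

Call:
carry_out(
  moves=[
    {"dx": -0.04,"dy": -0.028,"dz": 0,"twist": -4},
    {"dx": -0.08,"dy": -0.056,"dz": 0,"twist": -8},
    {"dx": -0.11,"dy": -0.077,"dz": 0,"twist": -12.8},
    {"dx": -0.11,"dy": -0.077,"dz": 0,"twist": -12.8},
    {"dx": -0.11,"dy": -0.077,"dz": 0,"twist": -12.8},
  ],
)

```text
t: 1.65
eef_pos: [569.5, 85.6, 214.1]
tcp_rot: [3.142, -0.001, 3.029]
ft_force: [-1.0, 1.4, 0.8]
opening: 0.737
```

Run:
```python
from h import *
s=state(); print(s['t'],s['eef_pos'],s['tcp_rot'],s['ft_force'],s['opening'])
save(grab('wrist')[0],'w2.png')
```

```text
1.65 [569.52292541  85.5531206  214.13234078] [ 3.14152317e+00 -1.03500263e-03  3.02880139e+00] [-0.99193118  1.35697661  0.78810516] 0.7373055554992582
```

View pics/w2.png

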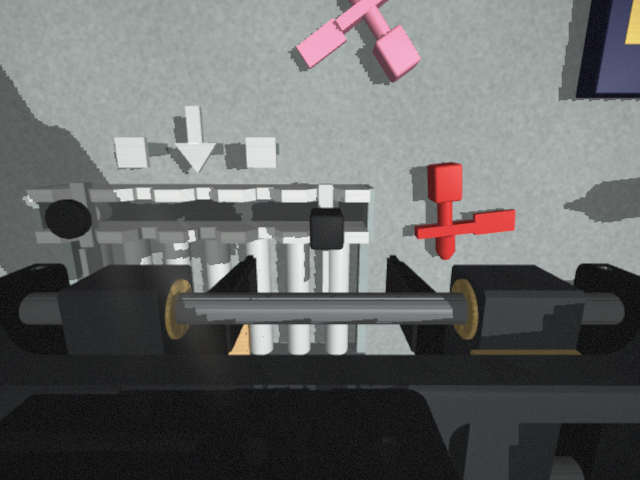

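The wrist view shows the tall knob at (327,228), the round knob at (68,218), the arrow at (196,140) and the square tabs at (131,152) and (261,152), with the rail nearly level in the picture. I'll measure from this view.

Run:
```python
from h import *
p,d,W=world('wrist')
def rng(name,r0,r1,c0,c1,z0,z1,dark=None):
    w=W[r0:r1,c0:c1].reshape(-1,3); q=p[r0:r1,c0:c1].reshape(-1,3).astype(int)
    m=(w[:,2]>z0)&(w[:,2]<z1)&(d[r0:r1,c0:c1].ravel()>0)
    if dark: m&=q.max(1)<dark
    w=w[m]; r=cv2.minAreaRect(w[:,:2].astype(np.float32)); print(name,m.sum(),np.median(w,0).round(1),np.round(r[0],1),np.round(r[1],1),round(r[2],1))
    return np.array(r[0])
t=rng('tall',200,255,300,350,112,128)
l=rng('low',190,245,40,100,70,82,70)
a=rng('sq1',130,175,245,280,50,66); b=rng('sq2',130,175,110,152,50,66)
rng('arrow',100,178,174,218,50,66)
w=W[180:206,20:380]; m=(w[...,2]>56)&(w[...,2]<63); print('cheek',cv2.minAreaRect(w[m][:,:2].astype(np.float32)))
for u in(t-l,a-b): print(np.hypot(*u),np.degrees(np.arctan2(-u[0],u[1])))
```

```text
tall 1231 [568.2  90.2 120. ] [569.5  90.1] [27.5 30.3] 83.5
low 1340 [ 539.4 -152.2   76.1] [ 540.1 -154.2] [36.9 37.4] 20.9
sq1 937 [499.1  36.1  58.1] [499.3  35.8] [28.5 27.9] 83.5
sq2 971 [484.9 -85.7  58.1] [485.  -87.2] [29.3 27.3] 83.7
arrow 1279 [484.2 -23.4  58. ] [480.1 -25.4] [58.5 35.8] 15.1
cheek ((532.84716796875, -30.6588134765625), (334.6279602050781, 12.241852760314941), 83.51085662841797)
246.1469592838594 -6.849922328809869
123.85059675087805 -6.649523358379639
```

Call:
carry_out(
  moves=[
    {"dx": 0,"dy": 0.004,"dz": 0.04,"twist": 0},
    {"dx": 0,"dy": 0.004,"dz": 0.08,"twist": 0},
    {"dx": 0,"dy": 0.004,"dz": 0.11,"twist": 0},
    {"dx": 0,"dy": 0.004,"dz": 0.132,"twist": 0},
    {"dx": 0,"dy": 0.004,"dz": 0.132,"twist": 0},
  ],
)

```text
t: 2.2
eef_pos: [568.1, 91.3, 80.3]
tcp_rot: [-3.141, -0.005, 3.032]
ft_force: [-0.3, 0.0, -0.1]
opening: 0.732
```

Call:
carry_out(
  moves=[
    {"dx": 0,"dy": 0,"dz": 0,"twist": 0},
    {"dx": 0,"dy": 0,"dz": 0,"twist": 0},
    {"dx": 0,"dy": 0,"dz": 0,"twist": 0},
    {"dx": 0,"dy": 0,"dz": 0,"twist": 0},
    {"dx": 0,"dy": 0,"dz": 0,"twist": 0},
  ],
  grip=0.0,
)

```text
t: 2.7
eef_pos: [570.3, 90.1, 83.2]
tcp_rot: [3.141, 0.001, 3.031]
ft_force: [0.6, -0.3, -0.2]
opening: 0.374
```

Call:
carry_out(
  moves=[
    {"dx": 0,"dy": 0,"dz": 0,"twist": 0},
    {"dx": 0,"dy": 0,"dz": 0,"twist": 0},
    {"dx": 0,"dy": 0,"dz": 0,"twist": 0},
    {"dx": 0,"dy": 0,"dz": 0,"twist": 0},
  ],
)

```text
t: 3.1
eef_pos: [570.2, 90.1, 82.9]
tcp_rot: [3.142, 0.0, 3.031]
ft_force: [-0.7, -0.1, 4.7]
opening: 0.291
```

Call:
carry_out(
  moves=[
    {"dx": 0,"dy": 0,"dz": -0.01,"twist": 0},
    {"dx": 0,"dy": 0,"dz": -0.02,"twist": 0},
    {"dx": 0,"dy": 0,"dz": -0.03,"twist": 0},
    {"dx": 0,"dy": 0,"dz": -0.03,"twist": 0},
    {"dx": 0,"dy": 0,"dz": -0.03,"twist": 0},
  ],
)

```text
t: 3.6
eef_pos: [570.1, 90.1, 112.9]
tcp_rot: [3.141, 0.001, 3.031]
ft_force: [0.3, -0.1, -3.4]
opening: 0.295
```

Run:
```python
from h import *
p,d,W=world('top')
w=W[70:120,330:392]; q=p[70:120,330:392].astype(int); m=(q[...,0]-q[...,2]>40)
w=w[m]; print('box',w.min(0),w.max(0))
s=state(); print(s['eef_pos'],s['tcp_rot'],s['ft_force'],s['opening'])
P,d=grab('wrist'); save(P,'w3.png')
P,d=grab('scene'); save(cv2.resize(P[200:400,150:450],None,fx=2.5,fy=2.5),'s3.png')
```

```text
box [309.58773233 -82.5638897   44.80580746] [720.53149595  45.02718279 858.41320151]
[570.10069455  90.12471941 112.92201325] [3.14143478e+00 5.79851426e-04 3.03121488e+00] [ 0.33273027 -0.1463153  -3.44337905] 0.2947531538470833
```

View pics/s3.png

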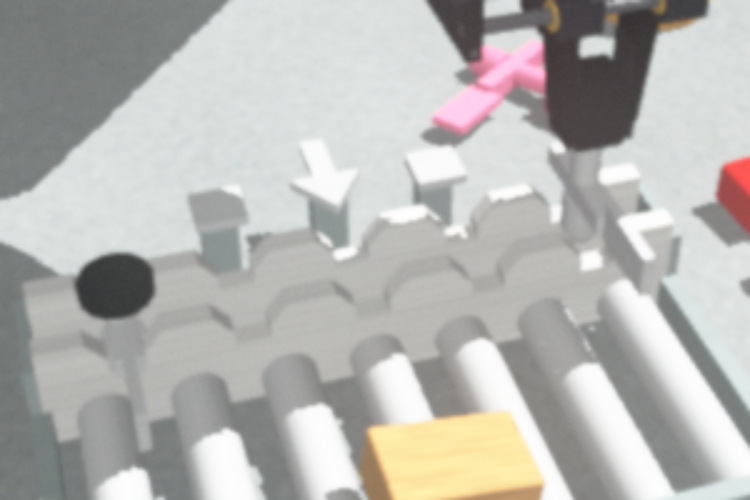

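The lift worked: the bar is clear, the pin is still in the slot and the low stop is undisturbed. The wooden box at (455,455) in the crop is well beyond the blade's reach. I'll carry the stop 124 mm along the rail.

Call:
carry_out(
  moves=[
    {"dx": 0,"dy": -0.015,"dz": 0,"twist": 0},
    {"dx": 0,"dy": -0.03,"dz": 0,"twist": 0},
    {"dx": 0,"dy": -0.045,"dz": 0,"twist": 0},
    {"dx": 0,"dy": -0.06,"dz": 0,"twist": 0},
    {"dx": 0,"dy": -0.075,"dz": 0,"twist": 0},
  ],
)

```text
t: 4.2
eef_pos: [561.6, 13.9, 112.6]
tcp_rot: [3.142, -0.0, 3.031]
ft_force: [1.0, -0.4, -3.0]
opening: 0.292
```

Call:
carry_out(
  moves=[
    {"dx": 0,"dy": -0.015,"dz": 0,"twist": 0},
    {"dx": 0,"dy": -0.03,"dz": 0,"twist": 0},
    {"dx": 0,"dy": -0.042,"dz": 0,"twist": 0},
    {"dx": 0,"dy": -0.049,"dz": 0,"twist": 0},
    {"dx": 0,"dy": -0.049,"dz": 0,"twist": 0},
  ],
)

```text
t: 4.7
eef_pos: [556.4, -34.0, 112.6]
tcp_rot: [3.142, 0.0, 3.03]
ft_force: [-0.0, 0.1, -3.5]
opening: 0.294
```

Call:
carry_out(
  moves=[
    {"dx": 0,"dy": 0,"dz": 0.008,"twist": 0},
    {"dx": 0,"dy": 0,"dz": 0.016,"twist": 0},
    {"dx": 0,"dy": 0,"dz": 0.022,"twist": 0},
    {"dx": 0,"dy": 0,"dz": 0.022,"twist": 0},
    {"dx": 0,"dy": 0,"dz": 0.022,"twist": 0},
  ],
)

```text
t: 5.2
eef_pos: [556.4, -32.8, 90.3]
tcp_rot: [3.141, -0.0, 3.032]
ft_force: [0.5, 0.3, -3.6]
opening: 0.294
```

Reading free, no contact. The last 8 mm goes slowly.

Call:
carry_out(
  moves=[
    {"dx": 0,"dy": 0,"dz": 0.002,"twist": 0},
    {"dx": 0,"dy": 0,"dz": 0.004,"twist": 0},
    {"dx": 0,"dy": 0,"dz": 0.006,"twist": 0},
    {"dx": 0,"dy": 0,"dz": 0.0075,"twist": 0},
    {"dx": 0,"dy": 0,"dz": 0.0075,"twist": 0},
  ],
)

```text
t: 5.7
eef_pos: [556.5, -33.1, 83.1]
tcp_rot: [3.142, 0.0, 3.031]
ft_force: [-1.2, 0.2, -3.3]
opening: 0.292
```

Run:
```python
from h import *
P,d=grab('scene'); save(cv2.resize(P[200:400,150:450],None,fx=2.5,fy=2.5),'s4.png')
s=state(); print(s['t'],s['eef_pos'],s['ft_force'],s['opening'])
```

```text
5.75 [556.42603314 -33.11314472  83.08136041] [ 0.97362947  0.22295063 -2.63796729] 0.2939249355061483
```

View pics/s4.png

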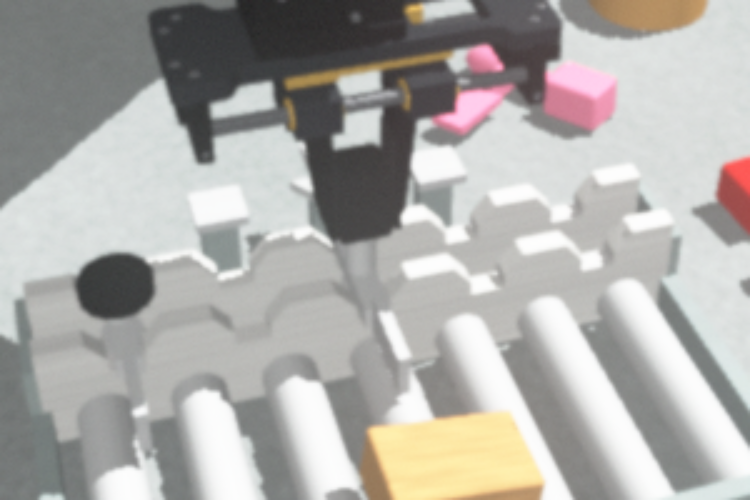

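The stop sits in the middle notch, with the knob at (362,195) in the crop. The force still shows its weight hanging, so I'll press down a little until contact.

Call:
carry_out(
  moves=[
    {"dx": 0,"dy": 0,"dz": 0.0005,"twist": 0},
    {"dx": 0,"dy": 0,"dz": 0.001,"twist": 0},
    {"dx": 0,"dy": 0,"dz": 0.001,"twist": 0},
  ],
)

```text
t: 6.05
eef_pos: [556.5, -33.1, 82.9]
tcp_rot: [3.142, 0.001, 3.031]
ft_force: [-3.2, 0.6, 7.4]
opening: 0.292
```

Contact with the floor at the original seated height (82.9). Release and retreat.

Call:
carry_out(
  moves=[
    {"dx": 0,"dy": 0,"dz": 0,"twist": 0},
    {"dx": 0,"dy": 0,"dz": 0,"twist": 0},
    {"dx": 0,"dy": 0,"dz": 0,"twist": 0},
    {"dx": 0,"dy": 0,"dz": 0,"twist": 0},
    {"dx": 0,"dy": 0,"dz": 0,"twist": 0},
  ],
  grip=0.06,
)

```text
t: 6.55
eef_pos: [556.4, -33.1, 82.1]
tcp_rot: [3.141, -0.0, 3.031]
ft_force: [0.0, -0.4, -0.2]
opening: 0.617
```

Call:
carry_out(
  moves=[
    {"dx": 0,"dy": 0,"dz": -0.02,"twist": 0},
    {"dx": 0,"dy": 0,"dz": -0.05,"twist": 0},
    {"dx": 0,"dy": 0,"dz": -0.09,"twist": 0},
    {"dx": 0,"dy": 0,"dz": -0.13,"twist": 0},
    {"dx": 0,"dy": 0,"dz": -0.13,"twist": 0},
  ],
)

```text
t: 7.05
eef_pos: [558.3, -33.4, 217.0]
tcp_rot: [-3.141, 0.008, 3.031]
ft_force: [0.2, 0.2, -0.4]
opening: 0.631
```

Run:
```python
from h import *
s=state(); print(s['t'],s['eef_pos'],s['ft_force'],s['opening'])
P,d=grab('wrist'); save(P,'w5.png')
p,d,W=world('wrist'); q=p.astype(int)
for n,z0,z1,r,c in(('tall',112,128,slice(190,260),slice(290,360)),('low',70,82,slice(150,260),slice(40,280))):
    m=(W[r,c,2]>z0)&(W[r,c,2]<z1)&(q[r,c].max(-1)<70); w=W[r,c][m]; k=cv2.minAreaRect(w[:,:2].astype(np.float32)); print(n,m.sum(),np.median(w[:,2]),k)
```

```text
7.05 [558.25714951 -33.39992167 217.00553487] [ 0.22853593  0.23460357 -0.42597358] 0.630603363571443
tall 1164 119.94580160875667 ((555.206298828125, -33.1668586730957), (26.760114669799805, 29.185522079467773), 83.73282623291016)
low 1239 76.09216155939693 ((539.6412963867188, -154.5262451171875), (36.93325424194336, 36.29082107543945), 83.84349060058594)
```

View pics/w5.png

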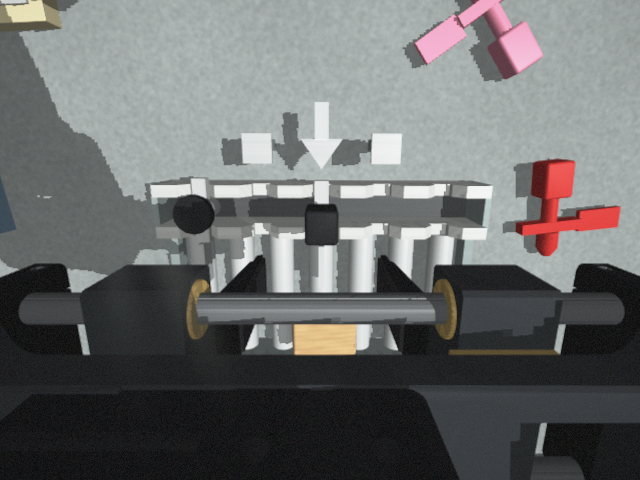

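The knob at (321,224) lines up with the arrow at (321,150). Its top measures 119.9 mm (seated is 120) and its centre (555.2,-33.2), against an expected (555.5,-33.1). The low stop at (194,214) hasn't moved.

```bash
python3 -c "
from cell import *
print(job_done())"
```

```text
the job is handed in; nothing more can be done
None
```

The tall-knob stop now sits in the middle notch, the one the steel arrow points at, and the job was handed in about 7 s into the 38 s allowed. I gripped it by its knob, lifted it 30 mm straight up, carried it 124 mm along the rail, lowered it and let go.

- **Seating:** it touched the notch floor at the same tool height as when I gripped it (82.9 mm). After release, the knob top measured 119.9 mm above the table (seated is 120).
- **Position:** the knob centre was within 0.5 mm of where it should be.
- **Low-knob stop:** it is within 1 mm of where it was, at the same height (76.1 mm).
- **Look-alikes:** I did not touch the pink or red stops.
- **Disagreements:** the first three move calls were refused because each row needed all four keys, and nothing moved. The top and wrist cameras differed by about 2.5 mm in y, so I used the wrist camera's readings.

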